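# Put the loose thread spools back in the thread tray

## Task

Two spools of thread, a short one and a tall one, have been left standing on the cutting table in front of the robot. Stand them upright in the two empty cells of the wooden thread tray, one spool to a cell, either way round. The other two cells are already taken by spools.

Things in the scene. Friction and masses are not known exactly. Their poses are not given: they have to be found in the camera images.
- short_spool_center (a point): The short thread spool: white thread on a pale grey reel, 34 mm in diameter at its two flanges, 45 mm high, 30 g, standing upright on the table outside the tray. The point is its centre, half-way up (22.5 mm over its underside); z is its axis. Best gripped round the top flange, which is 6 mm thick (the thread below it is 1 mm smaller in radius).
- tall_spool_center (a point): The tall thread spool: dark thread on a pale grey reel, 38 mm in diameter, 60 mm high, 30 g, standing upright on the table outside the tray. The point is its centre, half-way up (30 mm over its underside); z is its axis. Best gripped round the top flange, which is 8 mm thick.
- cell_one_floor (a point): Centre of the floor of an empty cell of the thread tray, marked by a round grey felt 52 mm across; x and y lie along the tray's walls. The tray: pale wood, 176 x 176 mm, fixed to the table, 2 x 2 square cells 76 mm wide (84 mm between centres); cell floors 6 mm, dividers 22 mm and rim 26 mm above the table.
- cell_two_floor (a point): Centre of the floor of the other empty cell of the same tray, with the same grey felt and axes. The empty cells may be side by side or diagonal; each of the other two cells holds an upright spool, 34 mm across, firmly seated, that reaches 58 mm above the table. A low wooden peg (15 x 72 mm, 12 mm high) lies between the two loose spools.
There are look-alikes about, which are no part of the job. What is shaped like the part that bears short_spool_center but orange is not meant. What is shaped like the part that bears tall_spool_center but blue is not meant.

How it is judged (in metres and radians):
At the end, for the whole second after the job is handed in: The short and the tall spool stand on the floors of the two cells that were empty, one in each, either way round: centre within 32 mm of the cell's centre, resting on the floor (within 7.5 mm), upright within 0.17 rad, at rest (((horizontal distance between short_spool_center and cell_one_floor below 0.032 m and height (world z) of short_spool_center below 0.036 m and angle between each of short_spool_center, tall_spool_center's own z axis and vertical below 0.17 rad and linear speed of each of short_spool, tall_spool below 0.02 m/s and horizontal distance between tall_spool_center and cell_two_floor below 0.032 m and height (world z) of tall_spool_center below 0.0435 m) or (horizontal distance between short_spool_center and cell_two_floor below 0.032 m and height (world z) of short_spool_center below 0.036 m and angle between each of short_spool_center, tall_spool_center's own z axis and vertical below 0.17 rad and linear speed of each of short_spool, tall_spool below 0.02 m/s and horizontal distance between tall_spool_center and cell_one_floor below 0.032 m and height (world z) of tall_spool_center below 0.0435 m))); the robot touches nothing.
It also fails if it takes over 51 s, if anything falls off the work surface, if the arm or the gripper's body presses on something with over 40 N, if the wrist force passes 120 N, or if a joint passes its speed limit or range.

## Robot

A 6-joint arm with a two-finger parallel gripper is mounted at the origin on a cart in front of the work surface, level with it; the furniture and walls round the work are solid. World frame = base frame: x ahead of the robot, y to its left, z up, the work surface at z = 0. Lengths are in m, angles in degrees, forces in N, time in s.
With the tool pointing down it reaches from about 0.225 to 0.725 m from the base axis. Payload 3.1 kg.
Tool frame: the origin (TCP) lies midway between the tips of the shut fingers; the grasp point (between the pads) lies 19 mm behind it; z points along the fingers, y is the line along which they close (so a half turn about z gives the same grasp; the last joint's range is limited). The gripper opens to 85 mm and grips with 20 to 120 N. Pads are 22 mm wide; open, the fingers measure 114 mm over their backs; the gripper's body (76 mm by 85 mm) begins 54 mm behind the grasp point. The pads swing forward as they close: fully open they stand 13 mm farther back than shut.
Start: joints at [-75.447, 2.75, 5.684, 92.934, 0, 82.678], TCP at [0.196, -0.487, 0.231] pointing down, gripper open.
Joint ranges: [-166.93, 166.93], [-56.73, 111.36], [-69.38, 81.34], [-121.58, 131.49], [-85.45, 84.26], [-180, 180]. Speed limits (degrees/s): [159.86, 159.86, 180, 180, 180, 180].

## Interface

Orientations are given as [roll, pitch, yaw] about the fixed x, y, z axes, in that order (R = Rz(yaw) Ry(pitch) Rx(roll)).
In Python, from plant import robot gives the robot as it stands.
- The arm moves only by the shell command python3 -m handwheel 'ROWS' [FORCE]. ROWS is JSON, a list of rows, each a list of 7 numbers: the turn, a rotation vector about the tool's x, y, z in units of 360 degrees (1.0 is 360 degrees), then the shift along the tool's x, y, z in units of 0.15 m (1.0 is 0.15 m), then the closure, from 0 (fully open) to 1 (shut). In form: [[ax, ay, az, x, y, z, claw], ...]. A call has 1 to 20 rows; each row is the pose to reach, as a shift and turn from the pose commanded when the call began, along the tool's axes at that moment, turning the shorter way round; what a row does not reach only later rows make up. A row lasts 1/12 s, in which the tool goes at most 41.7 mm and 7.16 degrees, less where a joint would pass 70% of its speed; a pose out of reach is approached as far as the arm can. A call with a number of a shift or a turn outside -1 to 1 is refused whole. A call with a gripper value outside its range is refused whole. The fingers move at their own pace and stop on an object; FORCE is the grip in N (left out, the last holds). Time passes only in rows, so rows that repeat a pose let the fingers close. It gives the time, the measured TCP pose, the force, the opening and the grip force at its end, in the units of the state.
- robot.sense(): the state, without advancing time (a new reading comes with each control period).
- robot.capture(name): name is "scene" or "top" or "wrist"; returns the picture (400x640x3 uint8, red, green, blue); there is no depth.
- robot.camera_params(name): a dict with "fx", "fy", "cx", "cy" (pixels), "k1" (the pictures are not rectified: a ray, as slopes to the right and down, at radius r is drawn at 1 + k1 r^2 times it, then the intrinsics apply), "xyz" and "rotation" of the camera in the world. Camera axes: x right, y down, z forward; pixel columns grow to the right and rows downward; lengths in m; the calibration is good to about 2 mm. A picture is of the moment at which its call begins: read the wrist's pose just before it. camera_params takes no time and is no camera call; for the wrist camera it gives the pose at the moment of the call.
- robot.hand_in(): hands the job in; it is judged then, once.
The state is a dict: "clock": time; "joint_positions": joint angles; "dq": joint speeds; "effort": joint torques, N m; "ee_pos": TCP position; "eef_rot": TCP orientation; "ft_force": force on the tool from outside, world axes, zero at the start; "wrist_torque": the same for the moment, N m; "gripper_width": finger opening in m; "gripper_force": force on a finger pad.
Only numpy, scipy, OpenCV 4.12 (cv2) and the standard library are available. Lean on these libraries where they do the work, as an engineer would, in place of code of your own. Each camera call takes 0.05 s, during which the arm holds its last target. There are 200 camera calls.

## Working session

There is one attempt and no reset: what is moved stays moved. The work goes in short steps, Python scripts to look and compute and a shell command to move; the robot and the scene stay as the last step left them, time stands still between calls to the robot, and variables do not carry over. Pictures are saved under pics/ and viewed, at most 10 in all, crops included, and the job is handed in when it is done.

```bash
mkdir -p pics; cat > h.py <<'E'
import numpy as np,cv2
from plant import robot
from scipy.spatial.transform import Rotation as R
def K(p): return np.array([[p['fx'],0,p['cx']],[0,p['fy'],p['cy']],[0,0,1.]]),np.array([p['k1'],0,0,0,0])
def snap(cam,f):
    p=robot.camera_params(cam); im=robot.capture(cam); cv2.imwrite('pics/'+f,im[:,:,::-1]); return p
def pt(p,u,v,z):
    k,d=K(p); r=np.array(p['rotation'],float)
    if r.shape!=(3,3): r=R.from_euler('xyz',r,degrees=True).as_matrix()
    # invert the forward polynomial
    n=cv2.undistortPointsIter(np.array([[[u,v]]],float),k,d,None,None,(3,50,1e-9)).ravel()
    w=r@np.array([n[0],n[1],1]); o=np.array(p['xyz']); return (o+w*(z-o[2])/w[2]).round(4)
def tool(x,y,z,s=None):
    s=s or robot.sense(); T=R.from_euler('xyz',s['eef_rot'],degrees=True)
    return (T.inv().apply(np.array([x,y,z])-s['ee_pos'])/.15).round(3)
E
python3 - <<'E'
from h import *
import pickle
P={c:snap(c,c+'0.png') for c in ('top','scene')}
pickle.dump(P,open('P.pkl','wb'));print(P);s=robot.sense();print(s)
E
```

```text
{'top': {'fx': 389.2826388010773, 'fy': 389.2826388010773, 'cx': 316.19310627865116, 'cy': 199.49334855318398, 'k1': -0.015710773727253387, 'xyz': array([ 0.48734767, -0.17210979,  0.91618531]), 'rotation': array([-1.76215984e+02,  7.49445365e-02, -8.85521964e+01])}, 'scene': {'fx': 408.2302404269186, 'fy': 408.2302404269186, 'cx': 314.0794099913938, 'cy': 199.7580246530732, 'k1': 0.018463391940516462, 'xyz': array([ 0.07963293, -0.77910606,  0.5409411 ]), 'rotation': array([-1.23645551e+02,  5.53722514e-02, -3.88118085e+01])}}
{'clock': 0.1, 'joint_positions': array([-7.54470459e+01,  2.78910258e+00,  5.59745443e+00,  9.29329478e+01,
       -1.39719879e-04,  8.26770461e+01]), 'dq': array([-0.06010904, -0.04405921,  0.35151367, -0.0914678 , -0.02852452,
       -0.10533196]), 'effort': array([ 2.15526845e-03, -3.39850008e+01,  3.20936286e+01,  1.57484034e-02,
       -1.66790201e-04, -1.57043274e-06]), 'ee_pos': array([ 0.19545283, -0.48664931,  0.23020266]), 'eef_rot': array([-1.79876403e+02, -1.57426521e-02,  2.18758912e+01]), 'ft_force': array([-0.61597131, -0.13807861,  0.79586651]), 'wrist_torque': array([-0.03535247, -0.01930682,  0.0291174 ]), 'gripper_force': 0.0, 'gripper_width': 0.08536201013971163}
```

View pics/top0.png

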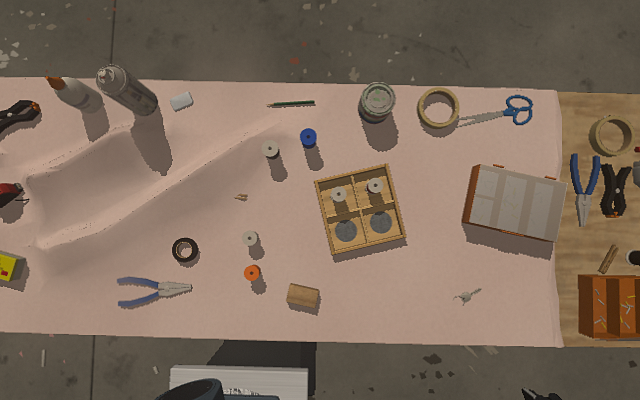

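View pics/scene0.png

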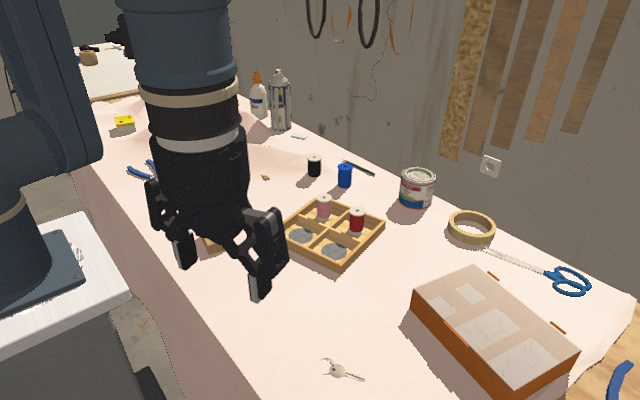

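The top view shows these candidates:
- **Tall spool:** dark thread at (271,149). The blue look-alike is at (308,138).
- **Short spool:** white at (250,238). The orange look-alike is at (252,272).
- **Empty felts:** (345,230) and (380,222). The seated spools are at (339,194) and (375,186).

I'll check these in one enlarged crop and compute the positions.

```bash
python3 - <<'E'
from h import *
import pickle
P=pickle.load(open('P.pkl','rb'));p=P['top']
im=cv2.imread('pics/top0.png')[120:300,220:420]
cv2.imwrite('pics/crop0.png',cv2.resize(im,None,fx=3.3,fy=3.3,interpolation=cv2.INTER_CUBIC)[:,:])
for n,u,v,z in [('tall',271,149,.06),('blue',308,138,.06),('short',250,238,.045),('orange',252,272,.045),('c1',345,230,.006),('c2',380,222,.006),('f1',339,194,.058),('f2',375,186,.058),('tray1',315,180,.026),('tray2',387,165,.026)]:print(n,pt(p,u,v,z))
E
```

```text
tall [ 0.6539 -0.0662  0.06  ]
blue [ 0.6808 -0.1478  0.06  ]
short [ 0.4552 -0.0241  0.045 ]
orange [ 0.3802 -0.0312  0.045 ]
c1 [ 0.4779 -0.2383  0.006 ]
c2 [ 0.4986 -0.3197  0.006 ]
f1 [ 0.5575 -0.2197  0.058 ]
f2 [ 0.5773 -0.299   0.058 ]
tray1 [ 0.591  -0.1656  0.026 ]
tray2 [ 0.63   -0.3307  0.026 ]
```

View pics/crop0.png

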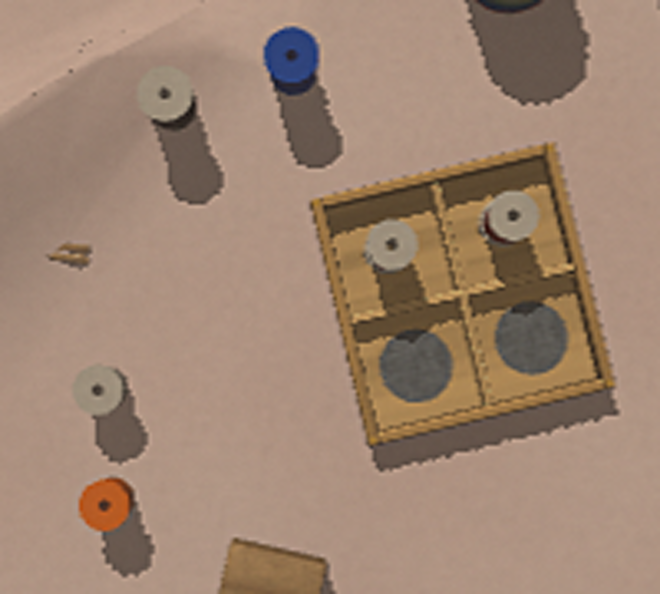

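The crop confirms the choice: pale reel with dark thread at (269.7,148.5), white spool at (249.7,238.2), and felts at (346.1,230.9) and (380.9,222.4). The felts come out 84 mm apart, as they should. Next I work out the first move.

```bash
python3 - <<'E'
from h import *
import pickle
p=pickle.load(open('P.pkl','rb'))['top']
for n,u,v,z in [('tall',269.7,148.5,.06),('short',249.7,238.2,.045),('c1',346.1,230.9,.006),('c2',380.9,222.4,.006)]:print(n,pt(p,u,v,z))
print(tool(.455,-.024,.2))
E
```

```text
tall [ 0.655  -0.0633  0.06  ]
short [ 0.4547 -0.0235  0.045 ]
c1 [ 0.4759 -0.2409  0.006 ]
c2 [ 0.4977 -0.3218  0.006 ]
[ 2.755 -2.217  0.207]
```

```bash
python3 -m handwheel '[[0,0,0,0.92,-0.74,0.07,0],[0,0,0,0.92,-0.74,0.07,0],[0,0,0,0.92,-0.74,0.07,0],[0,0,0,0.92,-0.74,0.07,0],[0,0,0,0.92,-0.74,0.07,0]]' 40
python3 -m handwheel '[[0,0,0,0.92,-0.74,0.07,0],[0,0,0,0.92,-0.74,0.07,0],[0,0,0,0.92,-0.74,0.07,0],[0,0,0,0.92,-0.74,0.07,0],[0,0,0,0.92,-0.74,0.07,0]]'
python3 -m handwheel '[[0,0,0.021,0.92,-0.74,0.07,0],[0,0,0.021,0.92,-0.74,0.07,0],[0,0,0.021,0.92,-0.74,0.07,0],[0,0,0.021,0.92,-0.74,0.07,0],[0,0,0.021,0.92,-0.74,0.07,0],[0,0,0.021,0.92,-0.74,0.07,0],[0,0,0.021,0.92,-0.74,0.07,0],[0,0,0.021,0.92,-0.74,0.07,0]]'
python3 - <<'E'
from h import *
import pickle
p=snap('wrist','w1.png');pickle.dump(p,open('w1.pkl','wb'));s=robot.sense();print(p['xyz'],p['rotation'],s['ee_pos'],s['eef_rot'],s['clock'])
E
```

```text
clock: 0.52
ee_pos: [0.2837, -0.3279, 0.2202]
eef_rot: [-179.8, -0.1, 22.1]
ft_force: [0.0, -0.9, 0.1]
gripper_width: 0.0853
gripper_force: 0.0
clock: 0.93
ee_pos: [0.3704, -0.1738, 0.2097]
eef_rot: [-179.8, -0.1, 22.2]
ft_force: [-0.8, -0.6, -0.5]
gripper_width: 0.0857
gripper_force: 0.0
clock: 1.6
ee_pos: [0.4554, -0.0245, 0.1995]
eef_rot: [180.0, 0.1, 14.3]
ft_force: [0.0, 0.1, 0.4]
gripper_width: 0.0851
gripper_force: 0.0
[ 0.52808776 -0.0071258   0.34205245] [ 1.62965245e+02 -1.97704388e-02 -7.57138772e+01] [ 0.45533902 -0.02490048  0.19968046] [1.79979384e+02 4.09851140e-02 1.42420106e+01] 1.65
```

View pics/w1.png

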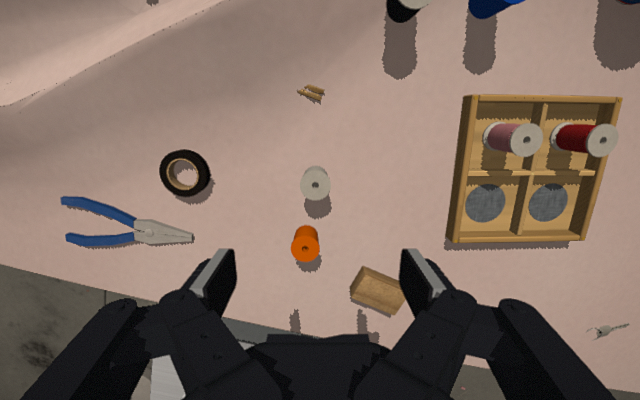

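The wrist view shows the white spool's hole at (315,184), the orange one below it at (305,246), and the felts at (485,203) and (548,202).

```bash
python3 - <<'E'
from h import *
import pickle
p=pickle.load(open('w1.pkl','rb'))
for n,u,v,z in [('short',315.5,184.5,.045),('c1',485.5,203,.006),('c2',548.5,202.5,.006)]:print(n,pt(p,u,v,z))
print(tool(.455,-.0235,.023))
E
```

```text
short [ 0.4565 -0.0233  0.045 ]
c1 [ 0.4773 -0.2413  0.006 ]
c2 [ 0.4988 -0.3229  0.006 ]
[ 1.000e-03 -1.000e-02  1.178e+00]
```

```bash
python3 -m handwheel '[[0,0,0,0.003,-0.01,0.25,0],[0,0,0,0.003,-0.01,0.5,0],[0,0,0,0.003,-0.01,0.7,0],[0,0,0,0.003,-0.01,0.9,0],[0,0,0,0.003,-0.01,0.9,0]]'
python3 -m handwheel '[[0,0,0,0,0,0.15,0],[0,0,0,0,0,0.3,0],[0,0,0,0,0,0.304,0],[0,0,0,0,0,0.304,0.2],[0,0,0,0,0,0.304,0.4],[0,0,0,0,0,0.304,0.6],[0,0,0,0,0,0.304,0.8],[0,0,0,0,0,0.304,1],[0,0,0,0,0,0.304,1],[0,0,0,0,0,0.304,1],[0,0,0,0,0,0.304,1],[0,0,0,0,0,0.304,1]]' 40
python3 -m handwheel '[[0,0,0,0,0,-0.05,1],[0,0,0,0,0,-0.2,1],[0,0,0,0,0,-0.4,1],[0,0,0,0,0,-0.6,1],[0,0,0,0,0,-0.75,1],[0,0,0,0,0,-0.75,1],[0,0,0,0,0,-0.75,1]]'
python3 - <<'E'
from h import *
snap('wrist','w2.png');print(tool(.4768,-.2411,.125))
E
```

```text
clock: 2.07
ee_pos: [0.4496, -0.0227, 0.058]
eef_rot: [-179.7, 0.7, 14.2]
ft_force: [-1.8, 0.1, 0.5]
gripper_width: 0.0851
gripper_force: 0.0
clock: 3.07
ee_pos: [0.4573, -0.0223, 0.0212]
eef_rot: [180.0, -0.2, 14.3]
ft_force: [-1.5, 1.6, 5.5]
gripper_width: 0.0302
gripper_force: 38.9
clock: 3.65
ee_pos: [0.4572, -0.0227, 0.1339]
eef_rot: [179.9, -0.2, 14.3]
ft_force: [-0.6, 0.5, -0.1]
gripper_width: 0.0304
gripper_force: 39.6
[-0.226  1.447  0.048]
```

View pics/w2.png

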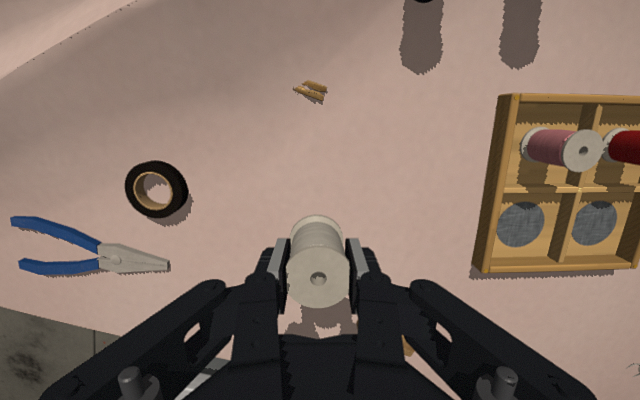

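The short spool is held upright between the pads at (318,278). The second felt is visible at (520,224). Moving over cell one.

```bash
python3 -m handwheel '[[0,0,0,-0.04,0.25,0,1],[0,0,0,-0.08,0.5,0,1],[0,0,0,-0.113,0.723,0,1],[0,0,0,-0.113,0.723,0,1]]'
python3 -m handwheel '[[0,0,0,-0.04,0.25,0,1],[0,0,0,-0.08,0.5,0,1],[0,0,0,-0.1,0.65,0,1],[0,0,0,-0.113,0.723,0,1],[0,0,0,-0.113,0.723,0,1],[0,0,0,-0.113,0.723,0,1],[0,0,0,-0.113,0.723,0,1]]'
python3 -m handwheel '[[0,0,0,0,0,0.2,1],[0,0,0,0,0,0.4,1],[0,0,0,0,0,0.5,1],[0,0,0,0,0,0.6,1],[0,0,0,0,0,0.66,1],[0,0,0,0,0,0.69,1],[0,0,0,0,0,0.7,1],[0,0,0,0,0,0.7,1],[0,0,0,0,0,0.7,1]]'
```

```text
clock: 4.03
ee_pos: [0.4655, -0.1363, 0.1295]
eef_rot: [179.9, 0.2, 14.0]
ft_force: [-0.1, -1.0, -1.2]
gripper_width: 0.0303
gripper_force: 39.7
clock: 4.62
ee_pos: [0.476, -0.2392, 0.1309]
eef_rot: [-179.9, 0.1, 14.4]
ft_force: [-0.0, 0.7, -0.5]
gripper_width: 0.0305
gripper_force: 39.8
clock: 5.37
ee_pos: [0.4774, -0.2407, 0.0277]
eef_rot: [179.9, -0.1, 14.4]
ft_force: [-0.1, -0.8, -0.9]
gripper_width: 0.0301
gripper_force: 39.8
```

```bash
python3 -m handwheel '[[0,0,0,0,0,0.01,1],[0,0,0,0,0,0.015,1],[0,0,0,0,0,0.015,1],[0,0,0,0,0,0.015,0.6],[0,0,0,0,0,0.015,0.5],[0,0,0,0,0,0.015,0.4],[0,0,0,0,0,0.015,0.35],[0,0,0,0,0,0.015,0.35],[0,0,0,0,0,0.015,0.35],[0,0,0,0,0,0.015,0.35]]'
python3 -m handwheel '[[0,0,0,0,0,-0.1,0.35],[0,0,0,0,0,-0.3,0.35],[0,0,0,0,0,-0.55,0.35],[0,0,0,0,0,-0.8,0.25],[0,0,0,0,0,-0.9,0.2],[0,0,0,0,0,-0.9,0.2],[0,0,0,0,0,-0.9,0.2]]'
python3 - <<'E'
from h import *
snap('wrist','w3.png');print(tool(.655,-.063,.165))
E
```

```text
clock: 6.2
ee_pos: [0.4764, -0.2409, 0.0242]
eef_rot: [-180.0, 0.0, 14.3]
ft_force: [0.4, 0.2, 0.4]
gripper_width: 0.0554
gripper_force: 0.0
clock: 6.78
ee_pos: [0.4775, -0.2416, 0.161]
eef_rot: [179.9, -0.1, 14.3]
ft_force: [-0.1, 1.0, -1.2]
gripper_width: 0.0684
gripper_force: 0.0
[ 1.446 -0.855 -0.04 ]
```

View pics/w3.png

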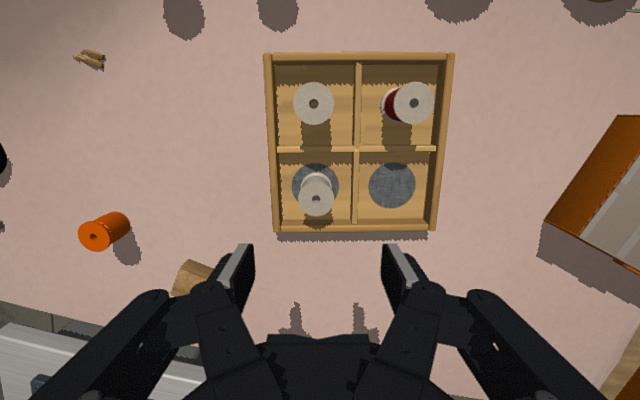

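The short spool is standing on its felt in cell one at (316,190), upright. Next is the tall one.

```bash
python3 -m handwheel '[[0,0,0,0.72,-0.43,-0.13,0.2],[0,0,0,0.72,-0.43,-0.13,0.2],[0,0,0,0.72,-0.43,-0.13,0.2],[0,0,0,0.72,-0.43,-0.13,0.2]]'
python3 -m handwheel '[[0,0,0,0.725,-0.425,-0.13,0.2],[0,0,0,0.725,-0.425,-0.13,0.2],[0,0,0,0.725,-0.425,-0.13,0.2],[0,0,0,0.725,-0.425,-0.13,0.2],[0,0,0,0.725,-0.425,-0.13,0.2],[0,0,0,0.725,-0.425,-0.13,0.2],[0,0,0,0.725,-0.425,-0.13,0.2]]'
python3 - <<'E'
from h import *
import pickle
p=snap('wrist','w4.png');pickle.dump(p,open('w4.pkl','wb'))
E
```

```text
clock: 7.17
ee_pos: [0.5682, -0.1465, 0.1769]
eef_rot: [-179.8, -0.1, 14.7]
ft_force: [-0.6, -0.4, -0.2]
gripper_width: 0.0683
gripper_force: 0.0
clock: 7.75
ee_pos: [0.6535, -0.0639, 0.1971]
eef_rot: [-180.0, 0.2, 14.3]
ft_force: [-0.2, -0.7, 0.2]
gripper_width: 0.0682
gripper_force: 0.0
```

View pics/w4.png

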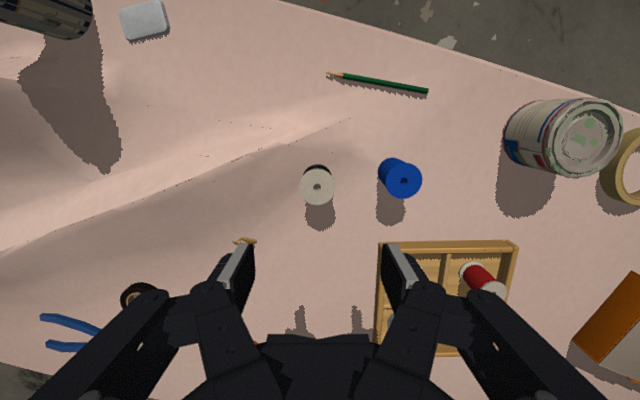

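The tall spool's hole is at (317,186), with dark thread visible under its pale flange; the blue look-alike is to its right at (403,180).

```bash
python3 - <<'E'
from h import *
import pickle
p=pickle.load(open('w4.pkl','rb'));a=pt(p,317,186,.06);print(a,tool(a[0]-.0005,a[1],.034))
E
```

```text
[ 0.6575 -0.0635  0.06  ] [0.025 0.002 1.091]
```

```bash
python3 -m handwheel '[[0,0,0,0.018,0.002,0.25,0.2],[0,0,0,0.018,0.002,0.5,0.2],[0,0,0,0.018,0.002,0.65,0.2],[0,0,0,0.018,0.002,0.75,0.2],[0,0,0,0.018,0.002,0.75,0.2],[0,0,0,0.018,0.002,0.75,0.2]]'
python3 -m handwheel '[[0,0,0,0,0,0.15,0.2],[0,0,0,0,0,0.28,0.2],[0,0,0,0,0,0.34,0.2],[0,0,0,0,0,0.34,0.2],[0,0,0,0,0,0.34,0.4],[0,0,0,0,0,0.34,0.6],[0,0,0,0,0,0.34,0.8],[0,0,0,0,0,0.34,1],[0,0,0,0,0,0.34,1],[0,0,0,0,0,0.34,1],[0,0,0,0,0,0.34,1],[0,0,0,0,0,0.34,1]]' 40
python3 -m handwheel '[[0,0,0,0,0,-0.05,1],[0,0,0,0,0,-0.2,1],[0,0,0,0,0,-0.4,1],[0,0,0,0,0,-0.6,1],[0,0,0,0,0,-0.8,1],[0,0,0,0,0,-0.8,1],[0,0,0,0,0,-0.8,1],[0,0,0,0,0,-0.8,1]]'
python3 - <<'E'
from h import *
snap('wrist','w5.png');print(tool(.4983,-.3224,.154))
E
```

```text
clock: 8.3
ee_pos: [0.6558, -0.0636, 0.0851]
eef_rot: [-179.9, 0.2, 14.2]
ft_force: [0.6, 1.0, 1.2]
gripper_width: 0.0687
gripper_force: 0.0
clock: 9.3
ee_pos: [0.6592, -0.0625, 0.0378]
eef_rot: [179.9, -0.2, 14.3]
ft_force: [-1.4, 1.5, 6.3]
gripper_width: 0.0336
gripper_force: 39.3
clock: 9.97
ee_pos: [0.6576, -0.0628, 0.155]
eef_rot: [180.0, -0.0, 14.3]
ft_force: [0.6, -0.4, -0.0]
gripper_width: 0.0335
gripper_force: 39.7
[-1.452  1.417 -0.   ]
```

View pics/w5.png

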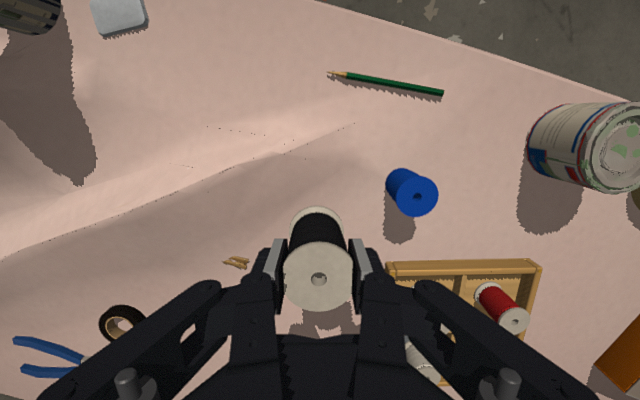

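The dark spool is held upright at (318,278). Carrying it to cell two.

```bash
python3 -m handwheel '[[0,0,0,-0.18,0.175,0,1],[0,0,0,-0.36,0.35,0,1],[0,0,0,-0.54,0.525,0,1],[0,0,0,-0.726,0.708,0,1],[0,0,0,-0.726,0.708,0,1]]'
python3 -m handwheel '[[0,0,0,-0.18,0.175,0,1],[0,0,0,-0.36,0.35,0,1],[0,0,0,-0.54,0.525,0,1],[0,0,0,-0.68,0.66,0,1],[0,0,0,-0.726,0.708,0,1],[0,0,0,-0.726,0.708,0,1],[0,0,0,-0.726,0.708,0,1],[0,0,0,-0.726,0.708,0,1]]'
python3 -m handwheel '[[0,0,0,0,0,0.2,1],[0,0,0,0,0,0.4,1],[0,0,0,0,0,0.55,1],[0,0,0,0,0,0.65,1],[0,0,0,0,0,0.7,1],[0,0,0,0,0,0.72,1],[0,0,0,0,0,0.74,1],[0,0,0,0,0,0.74,1],[0,0,0,0,0,0.74,1]]'
```

```text
clock: 10.43
ee_pos: [0.5736, -0.1979, 0.1525]
eef_rot: [180.0, 0.4, 13.9]
ft_force: [0.7, 0.6, 0.5]
gripper_width: 0.0334
gripper_force: 39.8
clock: 11.1
ee_pos: [0.4994, -0.3208, 0.1541]
eef_rot: [-179.9, 0.0, 14.4]
ft_force: [-0.4, 0.1, 0.6]
gripper_width: 0.0337
gripper_force: 39.8
clock: 11.85
ee_pos: [0.5001, -0.3227, 0.0454]
eef_rot: [179.9, -0.1, 14.3]
ft_force: [-1.2, -0.5, -0.8]
gripper_width: 0.0336
gripper_force: 39.8
```

```bash
python3 -m handwheel '[[0,0,0,0,0,0.01,1],[0,0,0,0,0,0.015,1],[0,0,0,0,0,0.015,1],[0,0,0,0,0,0.015,0.55],[0,0,0,0,0,0.015,0.45],[0,0,0,0,0,0.015,0.35],[0,0,0,0,0,0.015,0.3],[0,0,0,0,0,0.015,0.3],[0,0,0,0,0,0.015,0.3],[0,0,0,0,0,0.015,0.3]]'
python3 -m handwheel '[[0,0,0,0,0,-0.1,0.3],[0,0,0,0,0,-0.3,0.3],[0,0,0,0,0,-0.55,0.3],[0,0,0,0,0,-0.8,0.3],[0,0,0,0,0,-0.95,0.3],[0,0,0,0,0,-0.95,0.3],[0,0,0,0,0,-0.95,0.3],[0,0,0,0,0,-0.95,0.3]]'
python3 - <<'E'
from h import *
snap('wrist','w6.png')
E
```

```text
clock: 12.68
ee_pos: [0.4989, -0.3222, 0.0415]
eef_rot: [-180.0, 0.0, 14.3]
ft_force: [-0.3, -0.4, 0.6]
gripper_width: 0.0598
gripper_force: 0.0
clock: 13.35
ee_pos: [0.4988, -0.3221, 0.1834]
eef_rot: [-180.0, 0.0, 14.3]
ft_force: [0.7, 0.7, -0.5]
gripper_width: 0.0599
gripper_force: 0.0
```

View pics/w6.png

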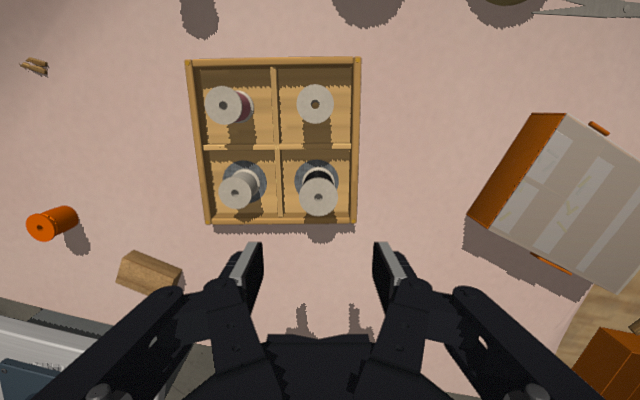

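The short spool at (240,188) and the tall one at (318,190) both stand upright on their felts, and the gripper is clear.

```bash
python3 -c "
from plant import robot
print(robot.hand_in())"
```

```text
the job is handed in; nothing more can be done
None
```

I handed the job in at about 13 s of the 51 s allowed: in the last picture the short and tall spools each stood upright on the felt of their own tray cell with the gripper clear, but the hand-in returned no verdict.

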